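# Raise the counterweighted barrier and pass the dish

### The job

With the fingertips, push the grey barrier arm of the small aluminium transfer lane up past its balance point, so that it falls open against its stop and stays raised by itself. Then push the petri dish that waits in the lane along under the raised arm, fully home against the end stop of the lane. Only push: do not lift, tip or carry the dish, and leave the other things on the bench where they stand.

Things in the scene. Friction and masses are not known exactly. Their poses are not given: they have to be found in the camera images.
- lane: Transfer lane, fixed to the worktop: aluminium T-shaped board 6 mm thick, 280 mm along y (x from -70 to +14 mm), with a tongue 90 mm wide back to x = +72 under the hinge post. Origin on its underside, z up. The lane runs along its y axis, centred at x = -30: two guide rails, inner faces 67 mm apart, tops at z = 18, open at the +y end; lane floor at z = 6. The barrier arm crosses it at y = 0.
- end_stop (a point): Middle of the lane's end stop, a low wall across the lane at its -y end, 24 mm high: this point is on its face (lane x = -30, y = -120, z = 15 mm), which looks to lane +y; turned as the lane.
- pivot (a point): Point on the barrier's hinge axis (the lane's y axis) at the middle of its steel hinge post: x = +52, y = 0, z = 35 mm on the lane, on the side away from the robot. The post is 34 x 46 mm, 46 mm high. Turned as the lane.
- barrier (a joint): Barrier arm angle, rad: 0 = down, level across the lane; grows as the free end goes up; stop at 1.6 (just past upright). The dark counterweight above the hinge makes it over-centre: below about 0.77 rad it falls back down, beyond that it falls open against the stop by itself within about a second and stays. Turning it by the push plate takes about 5 N at most.
- bar_mid (a point): Middle of the arm, 62 mm from the hinge: a grey bar 16 mm square that reaches 123 mm from the hinge along lane -x, toward the robot, at hinge height when down. A blade under it (55 to 109 mm from the hinge) reaches 23 mm below its centre line and blocks the dish. Turns with the arm. Raised, the arm stands over the post and the lane is free from above.
- push_face (a point): Point on the push plate, the upright grey plate at the arm's free end: 44 mm wide, 6 mm thick, from 8 mm below to 88 mm above hinge level when down. The point is on the face toward the robot, 124 mm from the hinge axis along the arm and 58 mm above hinge level; turns with the arm. Push this face away from the robot and upward, along its circle about the hinge; in front of it is free room.
- dish_centre (a point): Centre (half-way up) of the petri dish to be passed: a round shallow clear dish with pale filling, 63 mm diameter, 15 mm high, about 30 g, lying on the lane's floor between the rails, on the lane's +y side of the barrier.
- bay (a point): Where the dish's centre is when it is fully home: on the lane's floor, touching the end stop (lane x = -30, y = -88.5, z = 13.5 mm); turned as the lane. The raised arm keeps about 55 mm behind the middle line of the lane, so keep the narrow side of a gripper toward it.
- weight: Bystander: calibration weight with knob, 28 mm diameter, 35 mm high, on the worktop close in front of the lane, on the dish's side of the barrier; origin at underside.
- stopper: Bystander: rubber stopper, 32 mm diameter, 28 mm high, on the worktop close in front of the lane, on the end stop's side; origin at underside.
- spare_dish: Bystander: another petri dish, 63 mm diameter, 15 mm high, on the worktop right of the lane; origin at underside.
- flask: Bystander: stoppered conical flask, 66 mm diameter, 111 mm high; origin at underside.
- crucible: Bystander: porcelain crucible, 40 mm diameter, 30 mm high; origin at underside.
- beaker: Bystander: glass beaker, 70 mm diameter, 92 mm high; origin at underside.
- vial: Bystander: capped sample vial, 27 mm diameter, 59 mm high, right of the lane; origin at underside.
Things that resemble listed ones, but are neither listed nor needed, are in the scene too. What is shaped like the part that bears dish_centre but blue is not meant.

How it is judged:
On the way:
1. the barrier arm stays raised against its stop with the fingers off it, the dish still on the near side of it (value of joint barrier above 1.5 rad and contact force between the fingers and anything else below 0.2 N and y of dish_centre in the frame of lane above 0.03 m), for 0.2 s.
At the end, for the whole second after the job is handed in: The barrier arm stands raised against its stop (beyond 1.5 rad) by itself, and the dish lies flat on the lane's floor, home against the end stop within 6 mm (value of joint barrier above 1.5 rad and horizontal distance between dish_centre and bay below 0.008 m and z of dish_centre in the frame of lane below 0.0165 m and angle between dish_centre's own z axis and vertical below 0.06 rad and y of dish_centre in the frame of bay below 0.006 m); the robot touches nothing.
It fails at once if the dish is lifted more than 8 mm off the lane's floor (z of dish_centre in the frame of lane above 0.0215 m).
It fails at once if the dish is tipped more than about 20 degrees (angle between dish_centre's own z axis and vertical above 0.35 rad).
It fails at once if the dish is passed while the barrier is not raised (value of joint barrier below 1.2 rad and y of dish_centre in the frame of lane below 0 m).
It fails at once if a bystander is moved more than 20 mm (distance of any of weight, stopper, spare_dish, flask, crucible, beaker, vial from where it was at the start of the episode above 0.02 m).
It also fails if it takes over 61 s, if anything falls off the work surface, if the arm or the gripper's body presses on something with over 40 N, if the wrist force passes 120 N, or if a joint passes its speed limit or range.

### The arm

A 6-joint arm with a two-finger parallel gripper is mounted at the origin on a cart in front of the work surface, level with it; the furniture and walls round the work are solid. World frame = base frame: x ahead of the robot, y to its left, z up, the work surface at z = 0. Lengths are in m, angles in rad, forces in N, time in s.
With the tool pointing down it reaches from about 0.25 to 0.775 m from the base axis. Payload 4 kg.
Tool frame: the origin (TCP) lies at the centre of the arm's flange, where the gripper is bolted on; the fingertips stand 199 mm ahead of it and the grasp point (between the pads) lies 180 mm ahead of it; z points along the fingers, y is the line along which they close (so a half turn about z gives the same grasp; the last joint's range is limited). The gripper opens to 94 mm and grips with 3 to 60 N. Pads are 16 mm wide; open, the fingers measure 119 mm over their backs; the gripper's body (75 mm by 177 mm) begins 78 mm behind the grasp point.
Start: joints at [1.204, 0.087, 1.371, -0, 1.684, -0.103], TCP at [0.143, 0.531, 0.405] pointing down, gripper open.
Joint ranges: [-3.1, 3.1], [-0.76, 2.03], [0.27, 2.55], [-1.08, 4.22], [0.17, 2.65], [-2.57, 2.57]. Speed limits (rad/s): [2.79, 2.79, 3.14, 3.14, 3.14, 3.14].

### API

Orientations are given as [roll, pitch, yaw] about the fixed x, y, z axes, in that order (R = Rz(yaw) Ry(pitch) Rx(roll)).
In Python, from bench import robot, eyes, models gives the robot as it stands.
- The arm moves only by the tool step_arm, never from a script. Its argument "commands" is a list that holds one entry, the list of rows, each a list of 7 numbers: the shift along the tool's x, y, z in mm, then the turn, a rotation vector about the tool's x, y, z in rad, then the finger opening in mm, from 0 to 94. In form: [[[tx, ty, tz, wx, wy, wz, gripper], ...]]. A call has 1 to 20 rows; each row shifts and turns the commanded pose from where the row before left it, along the tool's axes as they then stand; what a row does not reach is not made up. A row lasts 1/8 s, in which the tool goes at most 62.5 mm and 10.7 degrees, less where a joint would pass 70% of its speed; a pose out of reach is approached as far as the arm can. A call is refused whole if a number of a shift passes 62.5 or a number of a turn 0.188, either way. A call with a gripper value outside its range is refused whole. The fingers move at their own pace and stop on an object; the grip force is fixed at half the most. Time passes only in rows, so rows that do not move let the fingers close. It gives the time, the measured TCP pose, the force, the opening and the grip force at its end, in the units of the state.
- robot.get_obs(): the state, without advancing time (a new reading comes with each control period).
- eyes.snapshot(name): name is "scene" or "top" or "wrist"; returns a dict with "color" (420x560x3 uint8, red, green, blue), "camera_matrix" (3x3 intrinsics, pixels), "eye" and "rotation" of the camera in the world; the wrist camera has in their place "tool_from_camera" (4x4, takes a point from camera to tool coordinates, whose origin is the TCP and whose axes are the flange's). Camera axes: x right, y up, looking along -z (the intrinsics and any distortion apply to the point x, -y, -z); pixel columns grow to the right and rows downward; lengths in m; the calibration is good to about 2 mm. A picture is of the moment at which its call begins: read the wrist's pose just before it. There is no depth.
- robot.close_job(): hands the job in; it is judged then, once.
Trained networks look in a picture, given as the dict that the camera call returned (one of the last four; its "shot" number tells which), for a name from the list of things; names that differ only in an ending like _2 or _b are one class to them, and where a whole thing is asked for, a point or a joint stands for the part that bears it (a point fixed in the world has none). Each returns a list of dicts, best first, with "confidence" (0 to 1); they miss things now and then, are a little off and sometimes report something else, mostly with a low value. They report only what shows in the picture. A call takes as long as a camera call. They do not tell look-alikes from the thing itself.
- models.masks_of(picture, query): "mask" (420x560 bool, what is visible of it) and "xy" ([column, row] in pixels, amid what is visible of it).
- models.tip_of(picture, query): "xy" ([column, row] in pixels: a listed point, or the origin of a listed thing).
The state is a dict: "time": time; "joint_positions": joint angles; "qvel": joint speeds; "joint_torque": joint torques, N m; "tool_pos": TCP position; "ee_rot": TCP orientation; "wrist_force": force on the tool from outside, world axes, zero at the start; "wrist_torque": the same for the moment, N m; "width": finger opening in m; "finger_force": force on a finger pad.
Only numpy, scipy, OpenCV 4.12 (cv2) and the standard library are available. Lean on these libraries where they do the work, as an engineer would, in place of code of your own. Each camera call takes 0.05 s, during which the arm holds its last target. There are 200 camera calls.

## Working session

There is one attempt and no reset: what is moved stays moved. The work goes in short steps, Python scripts to look and compute and a tool call to move; the robot and the scene stay as the last step left them, time stands still between calls to the robot, and variables do not carry over. Pictures are saved under pics/ and viewed, at most 10 in all, crops included, and the job is handed in when it is done.

Besides the shell and the picture viewer there is one more tool, called after ">>>" by a JSON object that holds its "api" and its "payload". step_arm: Moves the arm, as the interface text tells. Its arguments: {"type":"object","properties":{"commands":{"type":"array"}},"required":["commands"]}

```bash
ls; mkdir -p pics; cat > h.py <<'E'
import numpy as np, cv2
from bench import robot, eyes, models
from scipy.spatial.transform import Rotation as R
def ray(p,xy):
    K=p["camera_matrix"]; d=np.linalg.inv(K)@np.array([xy[0],xy[1],1.]); d=np.array([d[0],-d[1],-d[2]])
    return np.array(p["eye"]),np.array(p["rotation"])@d
def atz(p,xy,z):
    o,d=ray(p,xy); return o+d*(z-o[2])/d[2]
def proj(p,P):
    c=np.array(p["rotation"]).T@(np.array(P)-p["eye"]); q=p["camera_matrix"]@np.array([c[0],-c[1],-c[2]]); return q[:2]/q[2]
def tri(a,xa,b,xb):
    o1,d1=ray(a,xa);o2,d2=ray(b,xb)
    s=np.linalg.lstsq(np.c_[d1,-d2],o2-o1,rcond=None)[0]
    p,q=o1+s[0]*d1,o2+s[1]*d2; return (p+q)/2,np.linalg.norm(p-q)
E
python3 - <<'E'
from h import *
np.set_printoptions(precision=3,suppress=True)
print(robot.get_obs())
ps={n:eyes.snapshot(n) for n in("scene","top")}
for n,p in ps.items():
    cv2.imwrite(f"pics/{n}0.png",p["color"][:,:,::-1]); print(n,p["eye"],p.get("distortion"),p.keys())
    for q in["lane","end_stop","pivot","bar_mid","push_face","dish_centre","bay","weight","stopper","spare_dish","flask","crucible","beaker","vial"]:
        print(q,[(np.round(r["xy"],1).tolist(),round(r["confidence"],2),np.round(atz(p,r["xy"],{"pivot":.035,"bar_mid":.035,"push_face":.093,"dish_centre":.0135,"bay":.0135,"end_stop":.015}.get(q,0))[:2],3).tolist()) for r in models.tip_of(p,q)[:3]])
E
```

```text
pics
{'time': 0.0, 'joint_positions': array([ 1.204,  0.088,  1.372, -0.   ,  1.684, -0.103]), 'qvel': array([ 0.001,  0.001, -0.   ,  0.   ,  0.001,  0.001]), 'joint_torque': array([  0.   , -34.019, -30.243,   0.072,   0.033,  -0.   ]), 'tool_pos': array([0.143, 0.531, 0.404]), 'ee_rot': array([-3.139, -0.   ,  2.878]), 'wrist_force': array([-0.281, -0.023, -0.021]), 'wrist_torque': array([ 0.02 , -0.008,  0.048]), 'finger_force': 0.0, 'width': 0.09373914236255967}
scene [-0.31 -0.48  1.26] None dict_keys(['color', 'camera_matrix', 'eye', 'rotation', 'shot'])Traceback (most recent call last):
  File "<stdin>", line 8, in <module>
  File "h.py", line 8, in atz
    o,d=ray(p,xy); return o+d*(z-o[2])/d[2]
                                       ~^^^
IndexError: invalid index to scalar variable.
```

```bash
sed -i 's/np.array(p\["rotation"\])/rot(p)/' h.py; cat >> h.py <<'E'
def rot(p):
    r=np.array(p["rotation"]); return r if r.ndim==2 else R.from_euler("xyz",r).as_matrix()
E
python3 - <<'E'
from h import *
np.set_printoptions(precision=3,suppress=True)
ps={n:eyes.snapshot(n) for n in("scene","top")}
for n,p in ps.items():
    cv2.imwrite(f"pics/{n}0.png",p["color"][:,:,::-1]); print(n,p["eye"],p["rotation"])
    for q in["lane","end_stop","pivot","bar_mid","push_face","dish_centre","bay","weight","stopper","spare_dish","flask","crucible","beaker","vial"]:
        print(q,[(np.round(r["xy"],1).tolist(),round(r["confidence"],2),np.round(atz(p,r["xy"],{"pivot":.035,"bar_mid":.035,"push_face":.093,"dish_centre":.0135,"bay":.0135,"end_stop":.015}.get(q,0))[:2],3).tolist()) for r in models.tip_of(p,q)[:3]])
E
```

```text
scene [-0.31 -0.48  1.26] [ 0.689  0.009 -1.063]
lane [([294.3, 220.8], 0.93, [0.548, -0.048]), ([183.1, 197.7], 0.47, [0.463, 0.29])]
end_stop [([325.9, 247.6], 0.62, [0.497, -0.174])]
pivot [([297.9, 204.1], 0.88, [0.583, -0.04])]
bar_mid [([290.3, 214.9], 0.85, [0.537, -0.04]), ([316.6, 243.3], 0.39, [0.484, -0.15])]
push_face [([280.0, 221.9], 0.82, [0.462, -0.047])]
dish_centre [([223.5, 202.0], 0.74, [0.499, 0.166]), ([262.9, 218.0], 0.73, [0.503, 0.033])]
bay [([316.7, 242.3], 0.85, [0.502, -0.143])]
weight [([250.3, 232.6], 0.42, [0.449, 0.043])]
stopper [([295.4, 259.1], 0.71, [0.431, -0.113]), ([252.4, 231.4], 0.54, [0.455, 0.04]), ([135.9, 171.0], 0.21, [0.481, 0.486])]
spare_dish [([379.4, 269.1], 0.73, [0.513, -0.329])]
flask [([172.4, 171.9], 0.88, [0.534, 0.382])]
crucible [([181.3, 199.5], 0.43, [0.455, 0.291])]
beaker [([135.5, 168.2], 0.91, [0.49, 0.494])]
vial [([419.3, 288.9], 0.52, [0.506, -0.445])]
top [-0.225  0.034  1.449] [ 0.49  -0.007 -1.588]
lane [([303.7, 215.1], 0.81, [0.532, -0.051]), ([195.2, 218.2], 0.55, [0.525, 0.361])]
end_stop [([334.7, 216.4], 0.
[... 192 characters left out ...]
 [0.459, -0.04])]
dish_centre [([278.9, 219.6], 0.71, [0.507, 0.044]), ([246.7, 222.0], 0.65, [0.499, 0.164])]
bay [([328.0, 221.2], 0.78, [0.498, -0.14]), ([192.9, 219.8], 0.64, [0.511, 0.366])]
weight [([281.0, 239.2], 0.38, [0.433, 0.037])]
stopper [([322.1, 237.9], 0.57, [0.436, -0.116]), ([302.0, 213.4], 0.5, [0.539, -0.044])]
spare_dish [([377.2, 220.4], 0.51, [0.506, -0.329])]
flask [([193.1, 219.7], 0.76, [0.518, 0.368]), ([301.6, 215.0], 0.51, [0.533, -0.043]), ([323.6, 222.9], 0.41, [0.498, -0.125])]
crucible [([216.0, 229.3], 0.61, [0.477, 0.279]), ([325.7, 220.7], 0.22, [0.507, -0.133])]
beaker [([165.0, 231.5], 0.74, [0.47, 0.469])]
vial [([404.0, 223.1], 0.44, [0.493, -0.429])]
```

View pics/scene0.png

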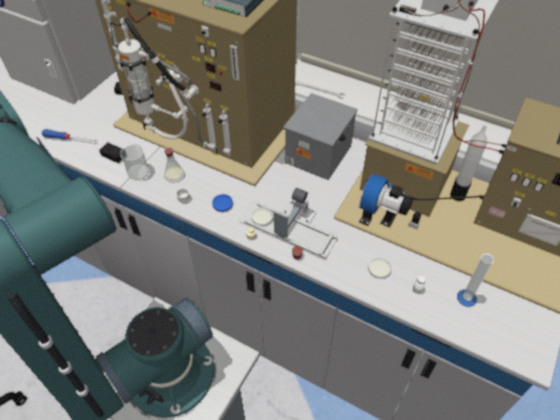

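View pics/top0.png

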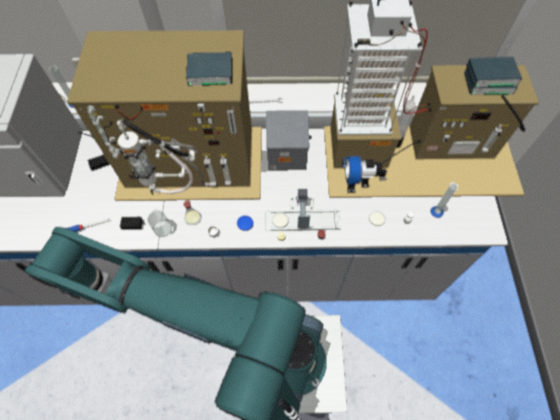

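Scene: the lane runs left-right at top-view (300,215). There are three dishes in the top view: a pale one in the lane at (279,220), a blue one at (246,222) and a pale one right of the lane at (377,219), which is spare_dish. The pale one lying between the rails is the one meant. I'll go above it for a close look.

>>> {"api": "step_arm", "payload": {"commands": [[[0,0,0,0,0,-0.132,94],[0,0,0,0,0,-0.132,94],[-20,-52,0,0,0,0,94],[-20,-52,0,0,0,0,94],[-20,-52,0,0,0,0,94],[-20,-52,0,0,0,0,94],[-20,-52,0,0,0,0,94],[-20,-52,0,0,0,0,60],[-20,-52,0,0,0,0,30],[-20,-52,0,0,0,0,0],[-20,-52,0,0,0,0,0],[-20,-52,0,0,0,0,0],[-20,-52,0,0,0,0,0],[0,0,0,0,0,0,0],[0,0,0,0,0,0,0]]]}}

```text
time: 3.52
tool_pos: [0.3634, -0.0408, 0.4046]
ee_rot: [3.141, -0.0, 3.141]
wrist_force: [-0.8, 0.7, 0.5]
width: 0.0173
finger_force: 0.0
```

```bash
cat >> h.py <<'E'
def wrist():
    s=robot.get_obs(); p=eyes.snapshot("wrist"); T=np.array(p["tool_from_camera"]); Rt=R.from_euler("xyz",s["ee_rot"]).as_matrix()
    p["rotation"]=Rt@T[:3,:3]; p["eye"]=Rt@T[:3,3]+s["tool_pos"]; return s,p
Z={"pivot":.035,"bar_mid":.035,"push_face":.093,"dish_centre":.0135,"bay":.0135,"end_stop":.015}
E
python3 - <<'E'
from h import *
np.set_printoptions(precision=3,suppress=True)
s,p=wrist(); print(s["tool_pos"],s["ee_rot"],s["width"],s["time"]); print(p["tool_from_camera"],p["camera_matrix"],p["eye"])
cv2.imwrite("pics/w1.png",p["color"][:,:,::-1])
for q in["lane","end_stop","pivot","bar_mid","push_face","dish_centre","bay","weight","stopper"]:
    print(q,[(np.round(r["xy"],1).tolist(),round(r["confidence"],2),np.round(atz(p,r["xy"],Z.get(q,0))[:2],3).tolist()) for r in models.tip_of(p,q)[:3]])
E
```

```text
[ 0.363 -0.041  0.405] [ 3.141 -0.     3.141] 0.01732453272633891 3.525
[[-0.     0.959  0.285  0.083]
 [ 1.    -0.     0.     0.   ]
 [ 0.     0.285 -0.959  0.019]
 [ 0.     0.     0.     1.   ]] [[307.673   0.    280.15 ]
 [  0.    307.673 212.753]
 [  0.      0.      1.   ]] [ 0.28  -0.04   0.386]
lane [([281.3, 308.3], 0.6, [0.538, -0.039]), ([335.3, 243.1], 0.44, [0.437, 0.034]), ([275.0, 297.4], 0.43, [0.52, -0.048])]
end_stop [([189.3, 293.9], 0.58, [0.505, -0.164])]
pivot []
bar_mid [([273.8, 313.3], 0.82, [0.522, -0.049])]
push_face [([275.5, 299.8], 0.61, [0.465, -0.045])]
dish_centre [([434.2, 287.8], 0.75, [0.497, 0.169])]
bay [([213.0, 295.3], 0.8, [0.508, -0.132])]
weight [([336.9, 244.4], 0.92, [0.439, 0.036])]
stopper [([229.8, 248.0], 0.87, [0.444, -0.108])]
```

View pics/w1.png

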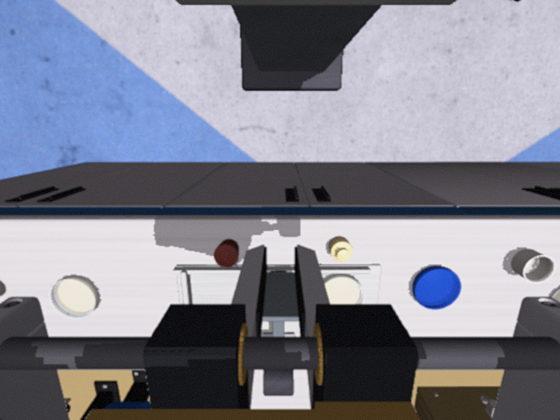

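The picture shows the lane's near rail from (175,267) to (380,265), the weight at (340,248), the stopper at (227,252), and the fingers hiding the middle. I'll step back and to the left for a clear look.

>>> {"api": "step_arm", "payload": {"commands": [[[16,25,0,0,0,0,0],[16,25,0,0,0,0,0],[16,25,0,0,0,0,0],[16,25,0,0,0,0,0],[0,0,0,0,0,0,0],[0,0,0,0,0,0,0]]]}}

```text
time: 4.78
tool_pos: [0.2997, 0.0588, 0.4047]
ee_rot: [-3.141, 0.001, -3.141]
wrist_force: [-0.5, -0.3, -0.2]
width: 0.0006
finger_force: 0.0
```

```bash
python3 - <<'E'
from h import *
np.set_printoptions(precision=3,suppress=True)
s,p=wrist(); print(s["tool_pos"],s["ee_rot"],s["width"],s["time"])
for q in["lane","end_stop","pivot","bar_mid","push_face","dish_centre","bay","weight","stopper"]:
    print(q,[(np.round(r["xy"],1).tolist(),round(r["confidence"],2),np.round(atz(p,r["xy"],Z.get(q,0))[:2],3).tolist()) for r in models.tip_of(p,q)[:3]])
im=p["color"][::-1,::-1,::-1][0:230,200:560][:,:,:]  # rotated 180
cv2.imwrite("pics/w2.png",cv2.resize(im,None,fx=2.2,fy=2.2,interpolation=cv2.INTER_CUBIC))
np.savez("w2.npz",**{k:p[k] for k in("eye","rotation","camera_matrix","color")})
E
```

```text
[0.3   0.059 0.405] [-3.141  0.001 -3.141] 0.0005550753232734804 4.775
lane []
end_stop [([126.4, 333.8], 0.88, [0.507, -0.16])]
pivot []
bar_mid [([148.6, 333.6], 0.5, [0.491, -0.118])]
push_face []
dish_centre [([361.0, 326.4], 0.81, [0.495, 0.174])]
bay [([148.5, 335.1], 0.9, [0.51, -0.13])]
weight []
stopper [([162.8, 290.5], 0.75, [0.446, -0.107])]
```

View pics/w2.png

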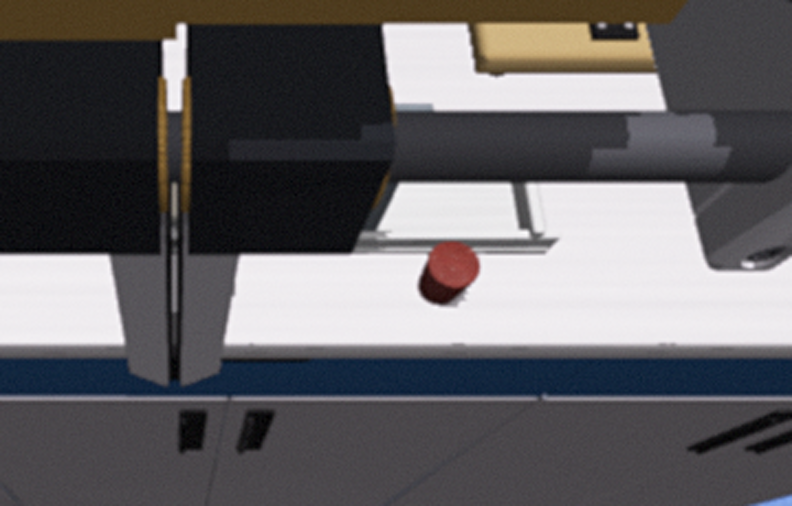

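The gripper hides what lies ahead of it: only the stopper, at crop (450,265), and the lane's right end show. I'll move forward so the lane sits under the camera.

>>> {"api": "step_arm", "payload": {"commands": [[[0,0,-30,0,0,0,0],[-50,-22,0,0,0,0,0],[-50,-22,0,0,0,0,0],[-50,-22,0,0,0,0,0],[-50,-22,0,0,0,0,0],[0,0,0,0,0,0,0],[0,0,0,0,0,0,0]]]}}

```text
time: 6.15
tool_pos: [0.4994, -0.0289, 0.4343]
ee_rot: [3.141, -0.001, -3.141]
wrist_force: [-0.6, -0.3, 0.8]
width: 0.0004
finger_force: 0.0
```

```bash
python3 - <<'E'
from h import *
np.set_printoptions(precision=3,suppress=True)
s,p=wrist(); print(s["tool_pos"],s["ee_rot"],s["width"],s["time"])
for q in["lane","end_stop","pivot","bar_mid","push_face","dish_centre","bay","weight","stopper"]:
    print(q,[(np.round(r["xy"],1).tolist(),round(r["confidence"],2),np.round(atz(p,r["xy"],Z.get(q,0))[:2],3).tolist()) for r in models.tip_of(p,q)[:3]])
im=p["color"][::-1,::-1,::-1][60:360,80:480]
cv2.imwrite("pics/w3.png",cv2.resize(im,None,fx=2,fy=2,interpolation=cv2.INTER_CUBIC))
np.savez("w3.npz",**{k:p[k] for k in("eye","rotation","camera_matrix","color")})
E
```

```text
[ 0.499 -0.029  0.434] [ 3.141 -0.001 -3.141] 0.0003801484657503427 6.15
lane [([271.5, 212.3], 0.81, [0.538, -0.041])]
end_stop [([178.6, 194.1], 0.72, [0.508, -0.164])]
pivot [([266.7, 253.9], 0.56, [0.586, -0.046])]
bar_mid [([266.2, 208.0], 0.7, [0.522, -0.046]), ([203.5, 192.3], 0.16, [0.501, -0.125])]
push_face [([263.4, 168.9], 0.88, [0.463, -0.046])]
dish_centre [([429.3, 186.3], 0.88, [0.498, 0.17]), ([335.2, 192.8], 0.87, [0.507, 0.045])]
bay [([202.6, 191.3], 0.62, [0.505, -0.132])]
weight [([331.1, 140.4], 0.57, [0.439, 0.039])]
stopper [([219.1, 140.6], 0.61, [0.44, -0.109])]
```

View pics/w3.png

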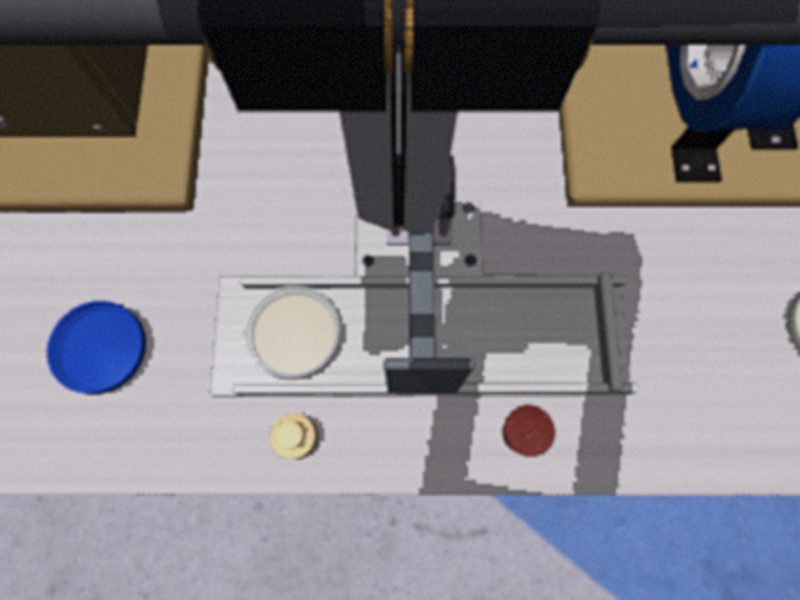

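This crop shows the confirmed pale dish between the rails at (295,333), left of the barrier, with the push plate at (428,375). The weight is at (292,435), the stopper at (529,430) and the blue dish at (96,347). Next I compute the lane's pose from its board corners.

```bash
python3 - <<'E'
from h import *
np.set_printoptions(precision=4,suppress=True)
p=dict(np.load("w3.npz"))
f=lambda c:(559-80-c[0]/2,419-60-c[1]/2)
for n,c,z in[("fl",(212,395),.006),("fr",(632,392),.006),("bl",(220,277),.006),("plate TL",(386,361),.123),("plate TR",(471,360),.123),("plate bl",(390,392),.027),("plate br",(462,392),.027),("stop face",(603,335),.024),("dishL",(249,333),.021),("dishR",(341,333),.021)]:
    print(n,atz(p,f(c),z))
E
```

```text
fl [0.4663 0.0944 0.006 ]
fr [ 0.4683 -0.1835  0.006 ]
bl [0.5483 0.0958 0.006 ]
plate TL [ 0.4681 -0.0228  0.123 ]
plate TR [ 0.4686 -0.0636  0.123 ]
plate bl [ 0.4656 -0.0236  0.027 ]
plate br [ 0.4656 -0.0688  0.027 ]
stop face [ 0.5029 -0.1618  0.024 ]
dishL [0.5049 0.0691 0.021 ]
dishR [0.5049 0.0088 0.021 ]
```

Lane origin is about (0.5365, -0.0445) with yaw near 0, so the plate face is at x≈0.466, the hinge at x≈0.588, and the dish at (0.505, 0.039). That matches the given sizes. I'll approach in front of the plate, with the tips at z≈0.093.

>>> {"api": "step_arm", "payload": {"commands": [[[35,-8,0,0,0,0,0],[40,-8,0,0,0,0,0],[0,0,0,0,0,0,0],[0,0,47,0,0,0,0],[0,0,47,0,0,0,0],[0,0,48,0,0,0,0],[0,0,0,0,0,0,0],[-12,0,0,0,0,0,0],[-12,0,0,0,0,0,0],[0,0,0,0,0,0,0]]]}}

```text
time: 7.9
tool_pos: [0.4502, -0.0451, 0.2946]
ee_rot: [-3.141, 0.004, -3.141]
wrist_force: [-0.1, 0.6, 0.8]
width: 0.0004
finger_force: 0.0
```

>>> {"api": "step_arm", "payload": {"commands": [[[-6,0,0,0,0,0,0],[-5,0,0,0,0,0,0],[-5,0,-9,0,0,0,0],[-5,0,-9,0,0,0,0],[-6,0,-8,0,0,0,0],[-6,0,-8,0,0,0,0],[-7,0,-7,0,0,0,0],[-8,0,-7,0,0,0,0],[-8,0,-6,0,0,0,0],[-9,0,-6,0,0,0,0],[-9,0,-5,0,0,0,0],[-9,0,-4,0,0,0,0],[-10,0,-3,0,0,0,0],[-10,0,-3,0,0,0,0],[-10,0,-2,0,0,0,0],[-10,0,-2,0,0,0,0],[0,0,0,0,0,0,0],[0,0,0,0,0,0,0]]]}}

```text
time: 10.15
tool_pos: [0.5714, -0.045, 0.3705]
ee_rot: [3.141, -0.002, -3.142]
wrist_force: [0.5, 0.1, -0.0]
width: 0.0007
finger_force: 0.0
```

>>> {"api": "step_arm", "payload": {"commands": [[[10,0,-30,0,0,0,0],[30,15,-30,0,0,0,0],[30,25,0,0,0,0,0],[10,25,0,0,0,0,0],[0,0,0,0,0,0,0],[0,0,0,0,0,0,0]]]}}

```text
time: 10.9
tool_pos: [0.4916, 0.0197, 0.4313]
ee_rot: [-3.141, -0.0, -3.142]
wrist_force: [0.2, 0.0, -0.0]
width: 0.0006
finger_force: 0.0
```

```bash
python3 - <<'E'
from h import *
np.set_printoptions(precision=3,suppress=True)
s,p=wrist(); print(s["tool_pos"],s["ee_rot"],s["wrist_force"],s["time"])
for q in["lane","end_stop","pivot","push_face","dish_centre","bay","weight","stopper"]:
    print(q,[(np.round(r["xy"],1).tolist(),round(r["confidence"],2),np.round(atz(p,r["xy"],Z.get(q,0))[:2],3).tolist()) for r in models.tip_of(p,q)[:3]])
im=p["color"][::-1,::-1,::-1][60:360,80:480]
cv2.imwrite("pics/w4.png",cv2.resize(im,None,fx=2,fy=2,interpolation=cv2.INTER_CUBIC))
E
```

```text
[0.492 0.02  0.431] [-3.141 -0.    -3.142] [ 0.205  0.046 -0.019] 10.9
lane [([233.7, 219.2], 0.67, [0.54, -0.046]), ([232.2, 259.6], 0.6, [0.602, -0.051]), ([225.2, 282.5], 0.25, [0.64, -0.063])]
end_stop [([140.9, 198.2], 0.96, [0.506, -0.165])]
pivot [([232.7, 258.9], 0.95, [0.585, -0.044]), ([223.4, 286.3], 0.27, [0.626, -0.058])]
push_face []
dish_centre [([300.6, 197.4], 0.89, [0.505, 0.047]), ([395.5, 193.7], 0.88, [0.5, 0.173])]
bay [([165.9, 199.1], 0.8, [0.508, -0.133])]
weight [([293.2, 144.4], 0.76, [0.437, 0.037])]
stopper [([182.8, 148.7], 0.59, [0.443, -0.109])]
```

View pics/w4.png

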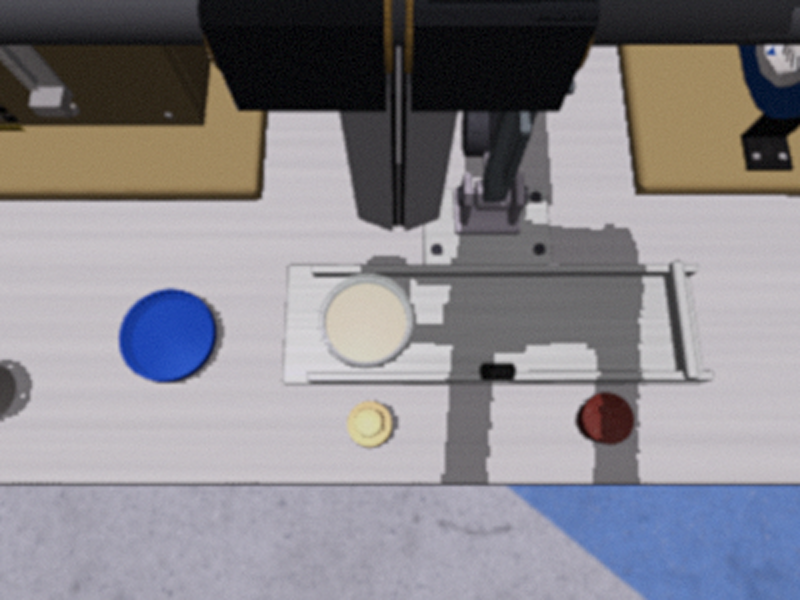

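The barrier now stands raised over the post (500,160 in the crop), and the dish is still on the near side at (367,320). The dish centre is at about (0.506, 0.042). I'll descend behind it.

>>> {"api": "step_arm", "payload": {"commands": [[[-7,44,0,0,0,0,0],[-8,44,0,0,0,0,0],[0,0,0,0,0,0,0],[0,0,50,0,0,0,0],[0,0,50,0,0,0,0],[0,0,50,0,0,0,0],[0,0,40,0,0,0,0],[0,0,20,0,0,0,0],[0,0,10,0,0,0,0],[0,0,0,0,0,0,0],[0,0,0,0,0,0,0]]]}}

```text
time: 12.72
tool_pos: [0.5071, 0.1079, 0.2131]
ee_rot: [3.141, 0.003, 3.142]
wrist_force: [0.8, -0.7, 0.3]
width: 0.0004
finger_force: 0.0
```

>>> {"api": "step_arm", "payload": {"commands": [[[0,-8,0,0,0,0,0],[0,-8,0,0,0,0,0],[0,-8,0,0,0,0,0],[0,-8,0,0,0,0,0],[0,-10,0,0,0,0,0],[0,-10,0,0,0,0,0],[0,-10,0,0,0,0,0],[0,-10,0,0,0,0,0],[0,-10,0,0,0,0,0],[0,-10,0,0,0,0,0],[0,-10,0,0,0,0,0],[0,-10,0,0,0,0,0],[0,-10,0,0,0,0,0],[0,-10,0,0,0,0,0],[0,-10,0,0,0,0,0],[0,-10,0,0,0,0,0],[0,-8,0,0,0,0,0],[0,-6,0,0,0,0,0],[0,0,0,0,0,0,0]]]}}

```text
time: 15.1
tool_pos: [0.5065, -0.0584, 0.2116]
ee_rot: [-3.141, -0.0, 3.141]
wrist_force: [0.0, -0.2, -0.3]
width: 0.0002
finger_force: 0.0
```

>>> {"api": "step_arm", "payload": {"commands": [[[0,-5,0,0,0,0,0],[0,-5,0,0,0,0,0],[0,-5,0,0,0,0,0],[0,-4,0,0,0,0,0],[0,-4,0,0,0,0,0],[0,0,0,0,0,0,0]]]}}

```text
time: 15.85
tool_pos: [0.5065, -0.0813, 0.2117]
ee_rot: [-3.142, 0.0, 3.141]
wrist_force: [-0.1, 0.4, -1.1]
width: 0.0002
finger_force: 0.0
```

```bash
python3 - <<'E'
from h import *
np.set_printoptions(precision=3,suppress=True)
s,p=wrist(); print(s["tool_pos"],s["wrist_force"])
for q in["end_stop","dish_centre","bay","stopper"]:
    print(q,[(np.round(r["xy"],1).tolist(),round(r["confidence"],2),np.round(atz(p,r["xy"],Z.get(q,0))[:2],3).tolist()) for r in models.tip_of(p,q)[:3]])
im=p["color"][::-1,::-1,::-1]
cv2.imwrite("pics/w5.png",im)
E
```

```text
[ 0.507 -0.081  0.212] [-0.091  0.406 -1.065]
end_stop [([149.5, 260.1], 0.58, [0.507, -0.163])]
dish_centre [([221.3, 253.1], 0.88, [0.503, -0.118])]
bay []
stopper [([234.8, 154.5], 0.78, [0.443, -0.109])]
```

View pics/w5.png

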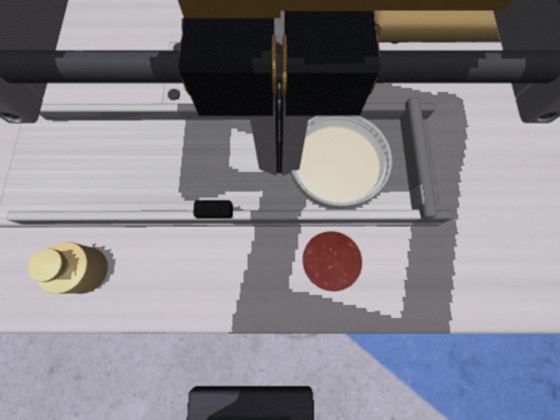

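The dish (342,162) lies flat in front of the fingers, with about 14 mm left to the stop at (415,160). I'll push on gently.

>>> {"api": "step_arm", "payload": {"commands": [[[0,-4,0,0,0,0,0],[0,-3,0,0,0,0,0],[0,-2,0,0,0,0,0],[0,-2,0,0,0,0,0],[0,0,0,0,0,0,0]]]}}

```text
time: 16.73
tool_pos: [0.5065, -0.0921, 0.2117]
ee_rot: [-3.142, 0.0, 3.142]
wrist_force: [0.3, 0.9, 0.1]
width: 0.0003
finger_force: 0.0
```

>>> {"api": "step_arm", "payload": {"commands": [[[0,-1,0,0,0,0,0],[0,-1,0,0,0,0,0],[0,0,0,0,0,0,0]]]}}

```text
time: 17.1
tool_pos: [0.5065, -0.094, 0.2117]
ee_rot: [3.142, 0.0, -3.141]
wrist_force: [0.2, 0.3, -0.2]
width: 0.0007
finger_force: 0.0
```

>>> {"api": "step_arm", "payload": {"commands": [[[0,-1,0,0,0,0,0],[0,-1,0,0,0,0,0],[0,0,0,0,0,0,0]]]}}

```text
time: 17.48
tool_pos: [0.5066, -0.096, 0.2117]
ee_rot: [3.142, 0.0, -3.141]
wrist_force: [0.2, -0.4, -0.2]
width: 0.0003
finger_force: 0.0
```

No contact force yet, so the stop isn't reached. I'll continue in 1 mm steps.

>>> {"api": "step_arm", "payload": {"commands": [[[0,-1,0,0,0,0,0],[0,-1,0,0,0,0,0],[0,0,0,0,0,0,0]]]}}

```text
time: 17.85
tool_pos: [0.5066, -0.098, 0.2117]
ee_rot: [3.141, 0.0, -3.141]
wrist_force: [0.4, -0.2, 0.9]
width: 0.0007
finger_force: 0.2
```

```bash
python3 - <<'E'
from h import *
np.set_printoptions(precision=3,suppress=True)
s,p=wrist(); print(s["tool_pos"],s["wrist_force"])
for q in["end_stop","dish_centre","bay","stopper"]:
    print(q,[(np.round(r["xy"],1).tolist(),round(r["confidence"],2),np.round(atz(p,r["xy"],Z.get(q,0))[:2],3).tolist()) for r in models.tip_of(p,q)[:3]])
im=p["color"][::-1,::-1,::-1][60:260,220:480]
cv2.imwrite("pics/w6.png",cv2.resize(im,None,fx=3,fy=3))
E
```

```text
[ 0.507 -0.098  0.212] [ 0.402 -0.231  0.897]
end_stop [([175.6, 258.9], 0.9, [0.506, -0.164])]
dish_centre [([221.6, 257.4], 0.66, [0.506, -0.135])]
bay []
stopper [([258.1, 152.0], 0.71, [0.441, -0.111])]
```

View pics/w6.png

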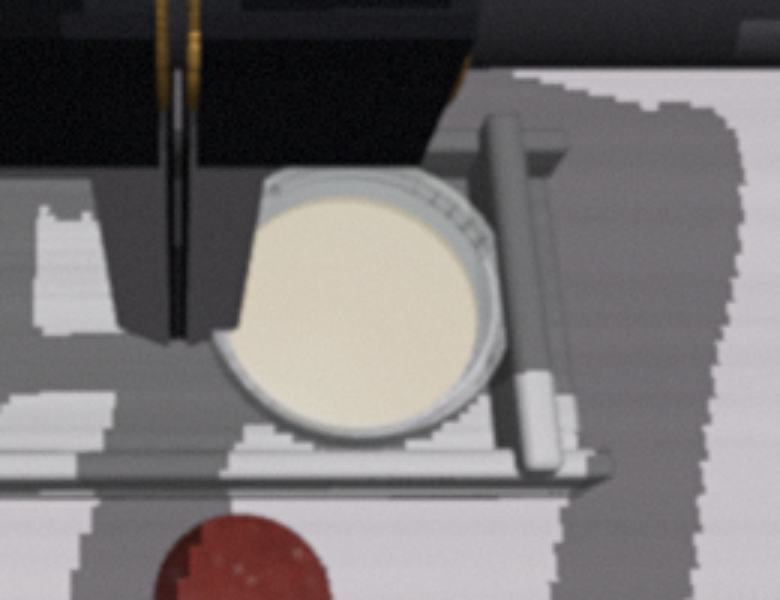

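The dish (360,310 in the crop) is at or within a couple of mm of the stop (510,300), and a finger force is starting to show. A little more will make it certain.

>>> {"api": "step_arm", "payload": {"commands": [[[0,-1,0,0,0,0,0],[0,0,0,0,0,0,0]]]}}

```text
time: 18.35
tool_pos: [0.5065, -0.0985, 0.2116]
ee_rot: [3.14, -0.0, -3.141]
wrist_force: [0.1, 2.7, 0.5]
width: 0.0003
finger_force: 1.3
```

>>> {"api": "step_arm", "payload": {"commands": [[[0,-1,0,0,0,0,0],[0,0,0,0,0,0,0]]]}}

```text
time: 18.6
tool_pos: [0.5065, -0.099, 0.2116]
ee_rot: [3.138, -0.0, -3.141]
wrist_force: [1.0, 5.2, 1.2]
width: 0.0002
finger_force: 2.4
```

Force builds to 5 N against the stop, so the dish is home. I'll back off along +y, then go up.

>>> {"api": "step_arm", "payload": {"commands": [[[0,3,0,0,0,0,0],[0,10,0,0,0,0,0],[0,10,0,0,0,0,0],[0,0,0,0,0,0,0],[0,0,-20,0,0,0,0],[0,0,-50,0,0,0,0],[0,0,-50,0,0,0,0],[0,0,-50,0,0,0,0],[0,0,-50,0,0,0,0],[0,0,0,0,0,0,0],[0,0,0,0,0,0,0]]]}}

```text
time: 19.98
tool_pos: [0.5064, -0.077, 0.431]
ee_rot: [-3.142, -0.001, -3.141]
wrist_force: [0.0, -0.4, -1.4]
width: 0.0006
finger_force: 0.0
```

```bash
python3 - <<'E'
from h import *
np.set_printoptions(precision=3,suppress=True)
s,p=wrist(); print(s["tool_pos"],s["wrist_force"])
for q in["end_stop","dish_centre","bay","stopper","weight","pivot"]:
    print(q,[(np.round(r["xy"],1).tolist(),round(r["confidence"],2),np.round(atz(p,r["xy"],Z.get(q,0))[:2],3).tolist()) for r in models.tip_of(p,q)[:3]])
im=p["color"][::-1,::-1,::-1][60:360,80:480]
cv2.imwrite("pics/w7.png",cv2.resize(im,None,fx=2,fy=2))
E
```

```text
[ 0.506 -0.077  0.431] [ 0.015 -0.377 -1.44 ]
end_stop [([213.1, 187.1], 0.83, [0.506, -0.165])]
dish_centre [([240.0, 187.2], 0.75, [0.506, -0.13]), ([470.8, 178.1], 0.56, [0.494, 0.172])]
bay [([214.2, 190.2], 0.22, [0.51, -0.164])]
stopper [([257.0, 137.0], 0.92, [0.442, -0.107])]
weight [([365.5, 135.3], 0.94, [0.44, 0.034])]
pivot [([308.1, 250.0], 0.72, [0.586, -0.04]), ([252.7, 134.9], 0.69, [0.438, -0.109])]
```

View pics/w7.png

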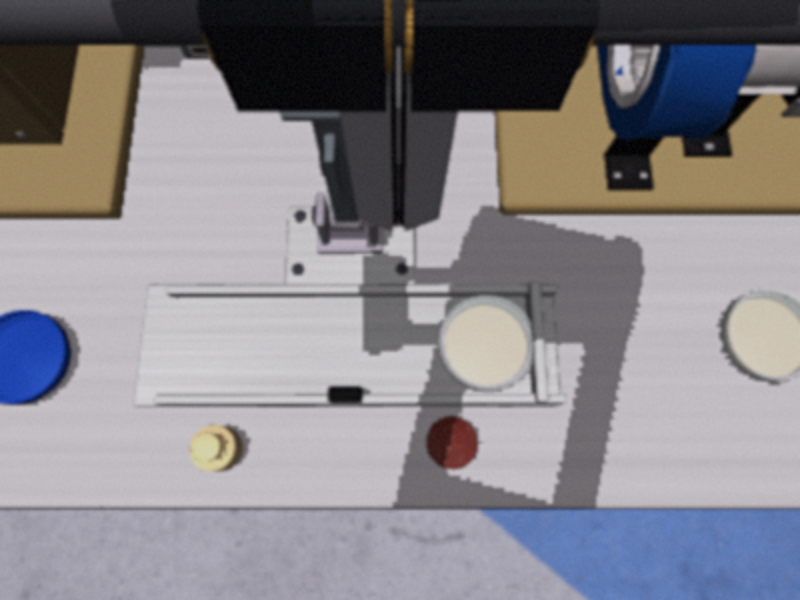

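The dish (486,341) sits against the end stop (537,340). The barrier is still raised, and the weight and stopper have not moved. Handing in.

```bash
python3 -c "
from bench import robot
print(robot.close_job())"
```

```text
the job is handed in; nothing more can be done
None
```

The barrier arm stands raised by itself, the dish is pushed home against the end stop, and the job was handed in at about 20 s; the hand-in call returned no verdict.

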